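# Pick the split retaining ring out of a lens cell

### The job

Take the split retaining ring out of the round lens cell: slip the nose of the hook pick through the slot in the cell under the ring's end and pry that end up out of the groove with the pick, not with the fingers. Then lay the ring flat in the shallow grey tray and the pick flat on the bench, and leave the bottle, the heat sink and the small adapter beside the cell where they stand.

Things in the scene. Friction and masses are not known exactly. Their poses are not given: they have to be found in the camera images.
- lens_cell: Round grey metal lens cell, fixed to the bench on the left or right: flange 120 mm across and 8 mm high, body 103 mm across, 48 mm high, open at the top. Origin: centre of its underside, z up; -x points from the centre out through the pick slot, roughly towards the robot. Within radius 30 mm lies a lens, its top at height 23 mm.
- groove (a point): Centre of the ring's groove: a ledge at height 40 mm (this point), radius 30 to 48 mm, inside a thin rim (radius 48 to 51.5 mm, top at height 48 mm). Two lips, 35 degrees either side of the cell's +x, reach in from the rim to radius 43 mm, 5.5 to 8 mm above the ledge, over the ring: tip the ring up at the slot side, then draw it some 10 mm towards the slot (-x) to free it.
- slot (a point): Centre of the mouth of the pick slot, on the cell's outer wall (radius 51.5 mm, height 30 mm; axes as the lens cell's). The slot runs straight in along x through wall, rim and ledge to the bore, 20 mm wide, its floor at height 20 mm, open at the top but for the ring's end lying over it.
- ring_centre (a point): Centre of the rigid, loose, C-shaped steel ring (50 to 85 g), half-way up, z along its axis (at the start axes as the cell's). 90 mm outside, 70 mm inside diameter (10 mm wide), 4 mm thick; a round 16 mm eye, centred on radius 39 mm, at each end. One end is at its -x, over the slot; seen from above the gap runs 56 degrees counterclockwise from that eye to the other; the rest is ring.
- ring_end (a point): Centre of the round eye (16 mm across, 4 mm thick) at the ring's end that lies over the slot, half-way up; axes as ring_centre.
- pick_handle (a point): Centre of the handle of the hook pick, half-way up: black flat-sided handle 80 x 16 x 14 mm (x, y, z), 60 g in all, lying on the bench between the places of cell and tray. x points along the pick to its nose, z up. The flat steel shank (8 mm wide, 5 mm thick) runs on the handle's centre line from the handle to 106 mm ahead of this point.
- pick_nose (a point): Top of the pick's nose, 104 mm ahead of the handle's centre and 8.5 mm above it: the last 4 mm of the shank is bent up and stands 6 mm above the top of the shank; 8 mm wide. Axes as pick_handle.
- tray: Shallow grey plastic tray, 170 x 150 x 18 mm (x, y, z), fixed, walls 4 mm, floor 4 mm thick. Origin: centre of its underside. It stands on the other side of the bench from the lens cell. Between the two, behind the pick, the fixed solder station and iron stand rise in the way of a low crossing: cross in front of them (they begin about 0.6 m ahead of the robot's base) or well above (the station is 102 mm high).
- dropper_bottle_mid (a point): Bystander: dropper bottle, 35 mm across, 95 mm high; point on its axis 47 mm up. Stands beside the lens cell.
- heat_sink_mid (a point): Bystander: black finned heat sink, 40 x 45 x 26 mm, point half-way up. In front of the lens cell, to one side of the slot.
- adapter_small_mid (a point): Bystander: small black adapter, 26 x 69 x 20 mm (x, y, z), point half-way up. In front of the lens cell, on the other side of the slot.
There are look-alikes about, which are no part of the job. Of the things like the part that bears ring_centre, leave any that is brown or red; of the rest the larger one is meant.

How it is judged:
By the outcome, as a careful person would: the job done as asked, in the order asked, and still so for the second after the job is handed in, with the robot touching nothing.
It also fails if it takes over 72 s, if anything falls off the work surface, if the arm or the gripper's body presses on something with over 40 N, if the wrist force passes 120 N, or if a joint passes its speed limit or range.

### The arm

A 7-joint arm with a two-finger parallel gripper is mounted at the origin on a cart in front of the work surface, level with it; the furniture and walls round the work are solid. World frame = base frame: x ahead of the robot, y to its left, z up, the work surface at z = 0. Lengths are in mm, angles in rad, forces in N, time in s.
With the tool pointing down it reaches from about 400 to 850 mm from the base axis. Payload 4.5 kg.
Tool frame: the origin (TCP) lies midway between the tips of the shut fingers; the grasp point (between the pads) lies robot.grip_point_offset behind it (robot.grip_point_offset is the distance from the TCP to the grasp point, in mm); z points along the fingers, y is the line along which they close (so a half turn about z gives the same grasp; the last joint's range is limited). The gripper opens to 88 mm and grips with 3 to 60 N. Pads are 18 mm wide; open, the fingers measure 123 mm over their backs; the gripper's body (75 mm by 187 mm) begins 45 mm behind the grasp point.
Start: joints at [1.349, 0.689, -0.195, 1.565, 0.157, 0.902, -0.215], TCP at [158.165, -604.679, 238.743] pointing down, gripper open.
Joint ranges: [-3.01, 3.01], [-0.46, 2.08], [-1.47, 1.51], [0.13, 2.56], [-1, 4.14], [0.04, 2.09], [-2.66, 2.66]. Speed limits (rad/s): [2.57, 2.57, 3.14, 3.14, 3.14, 3.14, 3.14].

### API

Orientations are given as a unit quaternion [w, x, y, z].
In Python, from rig import robot gives the robot as it stands.
- The arm moves only by the shell command python3 -m crank 'ROWS' [FORCE]. ROWS is JSON, a list that holds one entry, the list of rows, each a list of 7 numbers: the shift along the tool's x, y, z in cm, then the turn, a rotation vector about the tool's x, y, z in rad, then the gripper's target within -1 to 1 (shut at 1, half-way at 0, fully open at -1). A call has 1 to 5 rows; each row is the pose to reach, as a shift and turn from the pose commanded when the call began, along the tool's axes at that moment; what a row does not reach only later rows make up. A row lasts 1/10 s, in which the tool goes at most 50 mm and 8.59 degrees, less where a joint would pass 70% of its speed; a pose out of reach is approached as far as the arm can. A call with a gripper value outside its range is refused whole. The fingers move at their own pace and stop on an object; FORCE is the grip in N (left out, the last holds). Time passes only in rows, so rows that repeat a pose let the fingers close. It gives the time, the measured TCP pose, the force, the opening and the grip force at its end, in the units of the state.
- robot.observe(): the state, without advancing time (a new reading comes with each control period).
- robot.capture(name): name is "scene" or "top" or "wrist"; returns a dict with "image" (420x560x3 uint8, red, green, blue), "z_map" (420x560 float32, mm along the optical axis (not along the pixel's ray), 0 where there is no reading), "fx", "fy", "cx", "cy" (pixels), "rvec" (rotation vector, rad) and "tvec" (3), from world to camera coordinates, as OpenCV has them. Camera axes: x right, y down, z forward; pixel columns grow to the right and rows downward; lengths in mm; the calibration is good to about 2 mm. A picture is of the moment at which its call begins.
- robot.job_done(): hands the job in; it is judged then, once.
The state is a dict: "clock": time; "joint_pos": joint angles; "qvel": joint speeds; "joint_efforts": joint torques, N m; "ee_pos": TCP position; "tool_rot": TCP orientation; "ft_force": force on the tool from outside, world axes, zero at the start; "ft_torque": the same for the moment, N m; "finger_gap": finger opening in mm; "grasp_force": force on a finger pad.
Only numpy, scipy, OpenCV 4.12 (cv2) and the standard library are available. Lean on these libraries where they do the work, as an engineer would, in place of code of your own. Each camera call takes 0.05 s, during which the arm holds its last target. There are 200 camera calls.

## Working session

There is one attempt and no reset: what is moved stays moved. The work goes in short steps, Python scripts to look and compute and a shell command to move; the robot and the scene stay as the last step left them, time stands still between calls to the robot, and variables do not carry over. Pictures are saved under pics/ and viewed, at most 12 in all, crops included, and the job is handed in when it is done.

```bash
ls; mkdir -p pics; cat > h.py <<'E'
import numpy as np, cv2
from rig import robot
from scipy.spatial.transform import Rotation as R
def cap(n):
    c=robot.capture(n); np.savez('/tmp/%s.npz'%n,**c); return c
def load(n): return dict(np.load('/tmp/%s.npz'%n))
def cloud(c):
    v,u=np.mgrid[:420,:560]; z=c['z_map'].astype(float)
    p=np.stack([(u-c['cx'])/c['fx']*z,(v-c['cy'])/c['fy']*z,z],-1)
    M=cv2.Rodrigues(np.array(c['rvec'],float))[0]
    w=(p-np.array(c['tvec']).ravel())@M; w[z==0]=np.nan
    return w
def plane(c,uv,h):
    M=cv2.Rodrigues(np.array(c['rvec'],float))[0]; o=-M.T@np.array(c['tvec']).ravel()
    uv=np.atleast_2d(uv).astype(float)
    d=np.c_[(uv[:,0]-c['cx'])/c['fx'],(uv[:,1]-c['cy'])/c['fy'],np.ones(len(uv))]@M
    return o+d*((h-o[2])/d[:,2])[:,None]
def px(c,P):
    return cv2.projectPoints(np.atleast_2d(P).astype(float),np.array(c['rvec'],float),np.array(c['tvec'],float),np.array([[c['fx'],0,c['cx']],[0,c['fy'],c['cy']],[0,0,1]],float),None)[0][:,0]
def state():
    s=robot.observe(); r=R.from_quat(np.roll(s['tool_rot'],-1))
    return s,np.array(s['ee_pos']),r
def save(n,im): cv2.imwrite('pics/%s.png'%n,im[...,::-1])
E
python3 - <<'E'
from h import *
print(robot.grip_point_offset); s=robot.observe(); print(s)
a=cap('scene');b=cap('top')
print(a['tvec'],a['rvec'],b['tvec'],b['rvec'],b['fx'])
save('scene0',a['image']);save('top0',b['image'])
E
```

```text
pics
18.700000000000003
{'clock': 0.0, 'joint_pos': array([ 1.34881025,  0.68997611, -0.19454049,  1.56634636,  0.15727747,
        0.90247543, -0.21509702]), 'qvel': array([ 0.00010287, -0.00063028, -0.00106316, -0.00287401,  0.00022171,
        0.00024479,  0.00058796]), 'joint_efforts': array([ 2.44241892e-04, -5.27557361e+01, -1.26694310e+00, -1.53426504e+01,
       -5.27243502e-02,  6.55528042e-03,  1.74048964e-04]), 'ee_pos': array([ 157.94222719, -604.06385872,  237.91498541]), 'tool_rot': array([-8.92672744e-04,  9.91826413e-01,  1.27591316e-01, -1.62889983e-04]), 'ft_force': array([1.11033348, 0.16419947, 0.1136828 ]), 'ft_torque': array([-0.00867626, -0.04555669,  0.01266382]), 'grasp_force': 0.0, 'finger_gap': 88.46554678073343}
[-477.22038652  185.12732653 1434.54879508] [ 2.18139469 -0.70213915  0.35576348] [-129.32326629  493.73573216 1223.38238458] [ 2.20787432 -2.15992483  0.1209852 ] 464.2879403677325
```

View pics/top0.png

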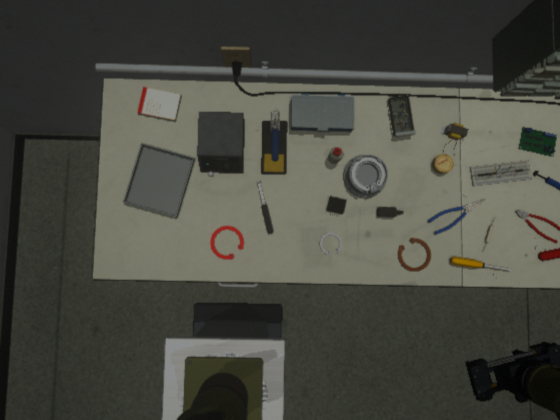

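View pics/scene0.png

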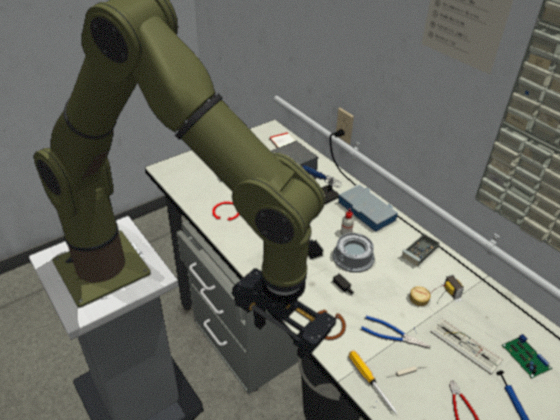

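The top view shows these ring candidates:
- a red ring at (227,242)
- a brown ring at (414,254)
- a small steel ring at (330,244)
- a larger steel ring in the cell at (367,175), which is the one the description means

The pick handle is at (266,218) with its nose at (261,183), and the tray is at (160,180). The bottle is at (336,155), the heat sink at (337,205) and the adapter at (389,212).

```bash
python3 - <<'E'
from h import *
b=load('top');w=cloud(b);im=b['image']
np.set_printoptions(precision=1,suppress=True)
for n,u,v in [('cell',367,175),('tray',160,180),('handle',266,218),('nose',261,184),('bottle',336,152),('sink',337,205),('adapter',386,212)]:
    print(n,w[v,u],plane(b,[u,v],0))
# pick handle: dark, above bench
def blob(x0,x1,y0,y1,mask,name):
    m=np.zeros((420,560),np.uint8); m[y0:y1,x0:x1]=mask[y0:y1,x0:x1]
    n,l,s,c=cv2.connectedComponentsWithStats(m); k=1+s[1:,4].argmax(); m=(l==k).astype(np.uint8)
    cn=max(cv2.findContours(m,0,1)[0],key=cv2.contourArea); print(name,s[k],c[k]); return m,cn
g=im.max(2)
m,cn=blob(255,278,200,240,g<70,'handle'); 
P=plane(b,cn[:,0],14)[:,:2]; r=cv2.minAreaRect(P.astype(np.float32));print(r)
m,cn=blob(325,350,193,218,g<70,'sink'); P=plane(b,cn[:,0],26)[:,:2]; print(cv2.minAreaRect(P.astype(np.float32)))
m,cn=blob(372,406,203,220,g<70,'ad'); P=plane(b,cn[:,0],20)[:,:2]; print(cv2.minAreaRect(P.astype(np.float32)))
m,cn=blob(110,200,135,225,(g<150),'tray'); P=plane(b,cn[:,0],18)[:,:2]; print(cv2.minAreaRect(P.astype(np.float32)))
print('z cell', np.nanpercentile(w[165:185,357:377,2],[5,50,95]))
crop=im[125:225,300:420]; save('cell0',cv2.resize(crop,(720,600),interpolation=cv2.INTER_CUBIC)*1)
E
```

```text
cell [ 595.7 -374.3   21.6] [[ 599.4 -379.1    0. ]]
tray [570.8 189.    5.7] [[571.6 190.3   0. ]]
handle [ 472.8 -102.2   14.9] [[ 473.8 -102.3    0. ]]
nose [567.6 -86.5  -2.8] [[567.2 -86.5   0. ]]
bottle [ 645.  -280.6   76.4] [[ 661.9 -292.6    0. ]]
sink [ 512.9 -294.8   11. ] [[ 514.  -296.6    0. ]]
adapter [ 495.9 -426.2   21.4] [[ 497.8 -431.9    0. ]]
handle [261 204  12  30 175] [266.8 218.8]
((470.91461181640625, -104.58932495117188), (80.14952850341797, 16.242843627929688), 14.508502006530762)
sink [326 196  20  18 266] [335.8 204.8]
((511.450439453125, -289.0880126953125), (47.24495315551758, 42.121700286865234), 77.20933532714844)
ad [376 207  27  11 236] [387.2 211.9]
((496.18115234375, -434.670166015625), (27.16938018798828, 71.01898193359375), 1.3169751167297363)
tray [ 110  135   90   90 8100] [154.5 179.5]
((570.7584228515625, 201.91075134277344), (245.42349243164062, 241.20362854003906), 2.022264003753662)
z cell [18.  22.6 40.9]
```

View pics/cell0.png

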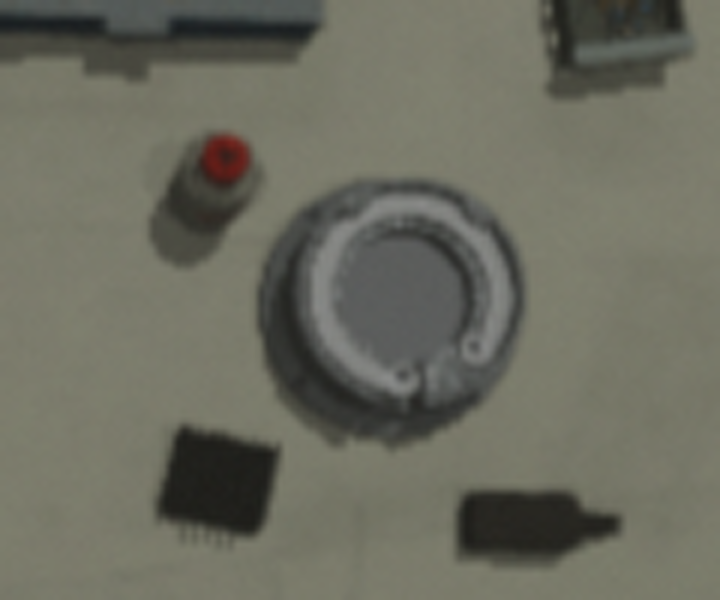

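The crop confirms it. The larger steel ring sits in the cell, with its end eye at crop (403,378), full image (367,188), and the other eye at full (379,182). I'll move over the cell for a wrist look on the way to the pick.

```bash
python3 -m crank '[[[4.3,-1.2,-0.6,0,0,0,-1],[8.5,-2.4,-1.2,0,0,0,-1],[12.8,-3.6,-1.8,0,0,0,-1],[17,-4.8,-2.4,0,0,0,-1],[21.3,-6,-3,0,0,0,-1]]]' ; python3 -m crank '[[[4.3,-1.2,-0.6,0,0,0,-1],[8.5,-2.4,-1.2,0,0,0,-1],[12.8,-3.6,-1.8,0,0,0,-1],[17,-4.8,-2.4,0,0,0,-1],[18,-6,-3,0,0,0,-1]]]'; python3 - <<'E'
from h import *
s,p,r=state();print(p,r.as_matrix().round(3))
c=cap('wrist');w=cloud(c)
M=cv2.Rodrigues(c['rvec'])[0];print('cam',-M.T@c['tvec'].ravel(),M[2])
print(px(c,[[598,-374,40],[560,-370,40]]))
save('w1',cv2.resize(c['image'],(784,588)))
E
```

```text
clock: 0.6
ee_pos: [350.0, -491.5, 268.6]
tool_rot: [-0.0, 0.992, 0.127, -0.0]
ft_force: [0.3, -0.7, 0.2]
finger_gap: 88.4
grasp_force: 0.0
clock: 1.1
ee_pos: [513.2, -384.4, 298.2]
tool_rot: [-0.001, 0.991, 0.131, 0.002]
ft_force: [-0.2, 0.5, 0.4]
finger_gap: 88.0
grasp_force: 0.0
[ 513.17767731 -384.43084259  298.20108024] [[ 0.966  0.26   0.003]
 [ 0.26  -0.966  0.003]
 [ 0.004 -0.002 -1.   ]]
cam [ 578.77677902 -366.78400003  443.85785179] [-0.25418645 -0.06586548 -0.96490983]
[[291.05925387 115.74193614]
 [280.15984716 144.67572972]]
```

View pics/w1.png

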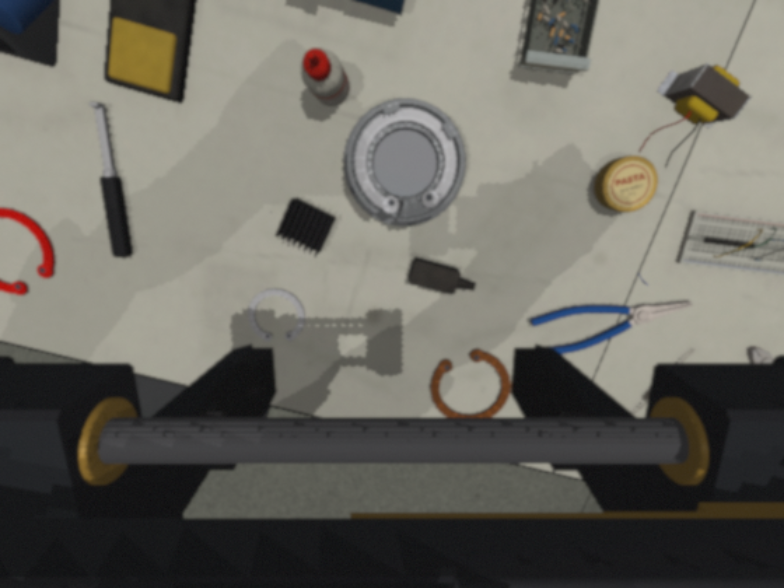

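The wrist view shows the ring's end eye at (391,205), the other eye at (430,198), the lens at (405,160) and the pick at (100,105) to (120,250). These are in the 1.4x picture. Next I measure them.

```bash
python3 - <<'E'
from h import *
np.set_printoptions(precision=1,suppress=True)
c=load('wrist');im=c['image'];g=cv2.cvtColor(im,cv2.COLOR_RGB2GRAY);w=cloud(c)
e1=plane(c,[391.5/1.4,204/1.4],42)[0];e2=plane(c,[430/1.4,198/1.4],42)[0]
print('eyes',e1,e2,np.linalg.norm(e1-e2),'expect',2*39*np.sin(np.radians(28)))
# cell outer flange: grey vs bench via depth
m=((w[...,2]>36)&(np.hypot(w[...,0]-600,w[...,1]+374)<75)).astype(np.uint8)
cn=max(cv2.findContours(m,0,1)[0],key=cv2.contourArea); P=plane(c,cn[:,0],46)[:,:2].astype(np.float32)
print('rim',cv2.fitEllipse(P))
q=w[m>0]; print('ring/rim z pct',np.percentile(q[:,2],[10,50,90]))
d=(w[...,2]>15)&(w[...,2]<30)&(np.hypot(w[...,0]-600,w[...,1]+374)<40); print('lens',w[d].mean(0),d.sum())
# bright lens by circle
e=cv2.HoughCircles(cv2.resize(g,None,fx=4,fy=4,interpolation=2),cv2.HOUGH_GRADIENT,2,20,param1=80,param2=40,minRadius=60,maxRadius=260)
if e is not None:
  for u,v,r in e[0][:40]:
    u,v,r=u/4,v/4,r/4
    if np.hypot(u-290,v-115)<12: print(u,v,r,[plane(c,[u,v],h)[0][:2] for h in(8,23,44)])
# pick
hsv=im.max(2)
m=np.zeros((420,560),np.uint8);m[125:188,70:97]=hsv[125:188,70:97]<60
cn=max(cv2.findContours(m,0,1)[0],key=cv2.contourArea);print('handle',cv2.minAreaRect(plane(c,cn[:,0],12)[:,:2].astype(np.float32)))
print('nose',plane(c,[97/1.4,103/1.4],13))
E
```

```text
eyes [ 558.7 -369.7   42. ] [ 573.  -402.3   42. ] 35.646518221869194 expect 36.618781897299485
rim ((211.38832092285156, -578.1708374023438), (108.06962585449219, 955.8482666015625), 15.440515518188477)
ring/rim z pct [368.5 388.4 402.9]
lens [ 597.1 -371.5   22.4] 1817
287.25 115.25 38.95 [array([ 598.8, -369.4]), array([ 598.1, -369.3]), array([ 597.1, -369.2])]
290.25 120.25 34.05 [array([ 593.6, -375.1]), array([ 593.1, -374.8]), array([ 592.4, -374.4])]
handle ((473.99212646484375, -108.58797454833984), (77.02974700927734, 19.086681365966797), 14.728070259094238)
nose [[574.6 -81.5  13. ]]
```

```bash
python3 -m crank '[[[0.5,-4.5,1,0,0,0,-1],[1,-9,2,0,0,0,-1],[1.7,-13.5,4,0,0,0,-1],[2.3,-18,6.5,0,0,0,-1],[2.8,-22.5,9,0,0,0,-1]]]' ; python3 -m crank '[[[0.3,-2.5,3,0,0,0,-1],[0.6,-5.2,6,0,0,0,-1],[0.6,-5.2,9,0,0,0,-1],[0.6,-5.2,10,0,0,0,-1],[0.6,-5.2,10,0,0,0,-1]]]'; python3 - <<'E'
from h import *
np.set_printoptions(precision=1,suppress=True)
s,p,r=state();print(p,r.as_matrix().round(3))
c=cap('wrist');im=c['image']
print('predicted px handle,nose',px(c,[[474,-108,14],[574,-82,15]]))
m=(im.max(2)<60).astype(np.uint8);n,l,st,ce=cv2.connectedComponentsWithStats(m)
for k in range(1,n):
    if st[k,4]>300: print(st[k],ce[k])
save('w2',im)
E
```

```text
clock: 1.65
ee_pos: [476.9, -167.7, 210.0]
tool_rot: [0.001, 0.992, 0.126, -0.0]
ft_force: [1.0, 1.1, -0.6]
finger_gap: 88.2
grasp_force: 0.0
clock: 2.15
ee_pos: [469.9, -117.1, 109.6]
tool_rot: [0.0, 0.992, 0.127, -0.002]
ft_force: [0.2, -0.1, 0.4]
finger_gap: 88.1
grasp_force: 0.0
[ 469.9 -117.1  109.6] [[ 1.   0.3 -0. ]
 [ 0.3 -1.  -0. ]
 [-0.   0.  -1. ]]
predicted px handle,nose [[271.6 207.1]
 [270.4  68.4]]
[148   0  73  20 759] [194.2   6.3]
[ 284    0  110   66 1697] [334.3  38.2]
[550 120  10  68 396] [554.9 154.3]
[ 258  158   21   93 1675] [267.8 204.2]
[ 457  181   92   70 3613] [501.9 214.5]
[    0   247   560   173 60171] [276.5 350.3]
```

View pics/w2.png

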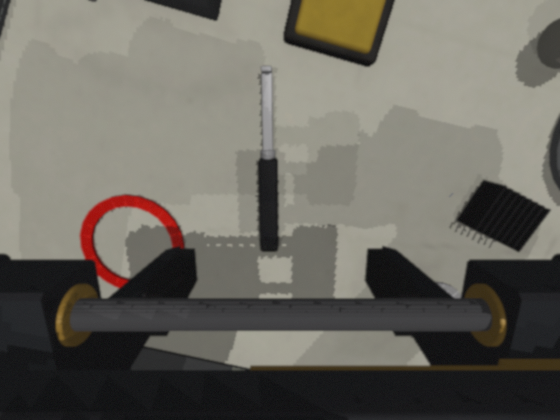

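The pick runs from its nose at (266,70) to its handle, centred at (268,204). It is nearly aligned with the tool x axis.

```bash
python3 - <<'E'
from h import *
np.set_printoptions(precision=2,suppress=True)
c=load('wrist');s,p,r=state()
a=plane(c,[[267.8,161],[267.8,204],[268.5,247],[266.5,70]],13)
a[3]=plane(c,[266.5,70],12)[0]
print(a); print('handle angle',np.degrees(np.arctan2(*(a[0]-a[2])[1::-1])),np.degrees(np.arctan2(*(a[3]-a[1])[1::-1])), 'len',np.linalg.norm(a[3]-a[1]))
print('in tool',r.inv().apply(a-p), 'yaw',np.degrees(np.arctan2(*r.as_matrix()[1::-1,0])))
E
```

```text
[[ 509.19  -96.06   13.  ]
 [ 475.46 -104.42   13.  ]
 [ 439.14 -114.02   13.  ]
 [ 572.74  -79.3    12.  ]]
handle angle 14.383992872872783 14.477933260747474 len 100.46772447610502
in tool [[ 42.61 -11.02  97.5 ]
 [  7.86 -11.39  97.54]
 [-29.71 -11.19  97.58]
 [108.33 -11.31  98.43]] yaw 14.519559392030962
```

```bash
python3 -m crank '[[[0.5,-1.1,3,0,0,0,-1],[0.5,-1.1,6.5,0,0,0,-1],[0.5,-1.1,9,0,0,0,-1],[0.5,-1.1,10.4,0,0,0,-1],[0.5,-1.1,10.6,0,0,0,-0.3]]]' 45 ; python3 -m crank '[[[0,0,0,0,0,0,1],[0,0,0,0,0,0,1],[0,0,0,0,0,0,1],[0,0,0,0,0,0,1],[0,0,0,0,0,0,1]]]' 45;  python3 -m crank '[[[0,0,0,0,0,0,1],[0,0,-1,0,0,0,1],[0,0,-4,0,0,0,1],[0,0,-7,0,0,0,1],[0,0,-10,0,0,0,1]]]' 45
```

```text
clock: 2.7
ee_pos: [473.4, -104.6, 4.2]
tool_rot: [0.0, 0.992, 0.127, -0.0]
ft_force: [-0.9, 0.4, -0.4]
finger_gap: 82.1
grasp_force: 0.0
clock: 3.2
ee_pos: [473.6, -103.8, 4.9]
tool_rot: [0.0, 0.992, 0.128, 0.0]
ft_force: [0.1, -1.0, 0.4]
finger_gap: 41.8
grasp_force: 0.0
clock: 3.7
ee_pos: [472.9, -103.7, 106.0]
tool_rot: [0.0, 0.992, 0.128, -0.0]
ft_force: [1.2, -0.4, 0.3]
finger_gap: 2.4
grasp_force: 0.0
```

The fingers had not closed before the lift, because they move at about 80 mm/s. I'll reopen and go again.

```bash
python3 -m crank '[[[0,0,0,0,0,0,0],[0,0,0,0,0,0,0],[0,0,0,0,0,0,0],[0,0,0,0,0,0,0],[0,0,0,0,0,0,0]]]'; python3 - <<'E'
from h import *
c=cap('wrist');im=c['image'];s,p,r=state();print(p,s['finger_gap'])
m=(im.max(2)<60).astype(np.uint8);m[246:]=0;n,l,st,ce=cv2.connectedComponentsWithStats(m)
for k in range(1,n):
    if st[k,4]>300 and abs(ce[k][0]-268)<60: print(st[k],ce[k],r.inv().apply(plane(c,ce[k],13)[0]-p))
E
```

```text
clock: 4.2
ee_pos: [472.8, -103.6, 103.6]
tool_rot: [-0.0, 0.992, 0.128, -0.001]
ft_force: [0.7, 0.1, -0.5]
finger_gap: 40.0
grasp_force: 0.0
[ 472.84875698 -103.59969848  103.71525748] 43.054285767273484
[ 274  167   19   79 1451] [283.00551344 206.37629221] [ 8.32914117  1.39402344 90.70246155]
```

```bash
python3 -m crank '[[[0.1,0.1,4,0,0,0,0],[0.1,0.1,8,0,0,0,0.4],[0.1,0.1,9.9,0,0,0,1],[0.1,0.1,10.1,0,0,0,1],[0.1,0.1,10.1,0,0,0,1]]]' 45 ; python3 -m crank '[[[0,0,0,0,0,0,1],[0,0,0,0,0,0,1],[0,0,0,0,0,0,1],[0,0,0,0,0,0,1],[0,0,0,0,0,0,1]]]' 45; python3 -m crank '[[[0,0,0,0,0,0,1]]]' 45
```

```text
clock: 4.75
ee_pos: [474.1, -104.4, 3.1]
tool_rot: [-0.0, 0.992, 0.128, -0.001]
ft_force: [-0.1, 0.4, 0.2]
finger_gap: 15.4
grasp_force: 45.0
clock: 5.25
ee_pos: [474.7, -104.5, 3.7]
tool_rot: [0.0, 0.992, 0.128, 0.0]
ft_force: [-0.5, 0.2, -0.8]
finger_gap: 15.3
grasp_force: 45.0
clock: 5.35
ee_pos: [474.6, -104.5, 3.6]
tool_rot: [0.0, 0.992, 0.128, 0.0]
ft_force: [0.4, -0.2, -0.8]
finger_gap: 15.5
grasp_force: 45.0
```

```bash
python3 -m crank '[[[0,0,-3,0,0,0,1],[-1,2,-6,0,0,0.05,1],[-3,6,-8.5,0,0,0.12,1],[-5,10,-9.5,0,0,0.2,1],[-7,14,-10,0,0,0.26,1]]]' 45 ; python3 - <<'E'
from h import *
s,p,r=state()
C=np.array([597.3,-371.9,0]);yaw=np.radians(-3.8);u=np.array([np.cos(yaw),np.sin(yaw),0])
t=C-176*u;t[2]=105;print(p,r.inv().apply(t-p),np.degrees(np.arctan2(*r.as_matrix()[1::-1,0]))+3.8)
E
```

```text
clock: 5.85
ee_pos: [442.2, -259.4, 104.9]
tool_rot: [0.001, 1.0, -0.003, 0.001]
ft_force: [0.7, -0.2, -1.1]
finger_gap: 15.4
grasp_force: 45.0
[ 442.22246671 -259.4453725   104.88405116] [-1.98691153e+01  1.00923962e+02 -4.91232090e-02] 3.421570060840029
```

```bash
python3 -m crank '[[[-0.5,3.5,0,0,0,0.02,1],[-1.2,7,0,0,0,0.04,1],[-2,9.5,0,0,0,0.06,1],[-2,10.1,0,0,0,0.06,1],[-2,10.1,0,0,0,0.06,1]]]' 45 ; python3 - <<'E'
from h import *
np.set_printoptions(precision=2,suppress=True)
s,p,r=state();print(p,np.degrees(np.arctan2(*r.as_matrix()[1::-1,0])))
c=cap('wrist');save('w3',c['image'])
print(px(c,[[597.3,-371.9,44],[558.4,-369.3,42]]), px(c,p+r.apply([[104,0,-12],[0,0,-3.5]])))
E
```

```text
clock: 6.35
ee_pos: [421.5, -359.0, 103.3]
tool_rot: [0.0, 0.999, -0.033, 0.0]
ft_force: [-0.3, 0.1, -0.1]
finger_gap: 15.7
grasp_force: 45.0
[ 421.51 -358.99  103.31] -3.762793041002227
[[284.04 -74.91]
 [283.71   7.27]] [[281.85  33.14]
 [281.5  267.98]]
```

View pics/w3.png

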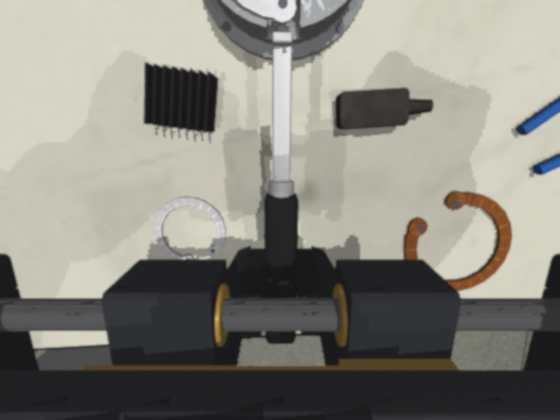

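The nose is at (282,33), where I predicted it. The ring's end eye is ahead of it at (283,5), and the sides are clear of the heat sink and adapter. I'll check the nose edges numerically.

```bash
python3 - <<'E'
from h import *
np.set_printoptions(precision=1,suppress=True)
c=load('wrist');g=cv2.cvtColor(c['image'],cv2.COLOR_RGB2GRAY);w=cloud(c);s,p,r=state()
print(g[20:60,279:285].mean(1).round());print(w[20:60,282,2])
print('col rows 60-150',[ (np.where(g[v,260:305]>180)[0][[0,-1]]+260) for v in (36,50,80,120)])
for d in (98,100,102,104,106,108): print(d,px(c,p+r.apply([[d,0,-12],[d,0,-6]])).round(1).tolist())
E
```

```text
[221. 188. 133.  91.  81.  87.  94. 100. 101. 102. 106. 131. 174. 206.
 217. 220. 220. 219. 217. 208. 184. 153. 119.  90.  80.  88. 113. 143.
 172. 187. 191. 192. 198. 211. 223. 226. 227. 227. 227. 227.]
[ 43.7  42.6  43.4  40.3  19.2  18.6  19.9  19.1  19.1  18.7  19.8  19.
 116.  116.  115.5 114.8 116.1 114.8   nan 116.8 113.6 115.3 114.6 114.4
 111.9 111.4 110.4 110.5 109.6 108.7 109.1   nan 108.5 109.7 109.1 109.6
 108.2 109.4 109.6 109.8]
col rows 60-150 [array([274, 290]), array([274, 290]), array([260, 304]), array([260, 304])]
98 [[277.0, 48.7], [277.1, 52.3]]
100 [[277.0, 43.0], [277.1, 46.9]]
102 [[276.9, 37.3], [277.1, 41.5]]
104 [[276.9, 31.6], [277.1, 36.1]]
106 [[276.9, 25.8], [277.0, 30.6]]
108 [[276.8, 20.0], [277.0, 25.0]]
```

```bash
python3 -m crank '[[[0,0,3,0,0,0,1],[0,0,6,0,0,0,1],[0,0,7.9,0,0,0,1],[0,0,7.9,0,0,0,1],[0,0,7.9,0,0,0,1]]]' 50 ; python3 - <<'E'
from h import *
for i in range(3):
    s,p,r=state();C=np.array([597.3,-371.9,25]);print(p,r.inv().apply(C-p),np.degrees(np.arctan2(*r.as_matrix()[1::-1,0])),r.as_matrix()[2]); cap('scene')
E
```

```text
clock: 6.9
ee_pos: [422.6, -356.8, 24.6]
tool_rot: [-0.001, 1.0, -0.031, -0.0]
ft_force: [-0.6, -0.0, -0.8]
finger_gap: 15.3
grasp_force: 50.0
[ 422.639231   -356.76768739   24.62582315] [175.26098483   4.3515918   -0.40245098] -3.5291732944141185 [-1.31889878e-04 -1.18547289e-03 -9.99999289e-01]
[ 422.88646209 -357.55718907   25.25843418] [174.96771064   3.45904029   0.44776245] -3.5685606411161124 [ 1.08380474e-03 -8.75469674e-05 -9.99999409e-01]
[ 422.90674241 -358.08355062   25.57474587] [174.91553715   2.83355597   0.87104627] -3.6016138470120276 [ 1.68539853e-03  5.28190679e-04 -9.99998440e-01]
```

```bash
python3 -m crank '[[[1,0.1,0,0,0,0,1],[2,0.1,0,0,0,0,1],[3,0.1,0,0,0,0,1],[3.9,0.1,0,0,0,0,1],[4.7,0.1,0,0,0,0,1]]]' 50 ; python3 -m crank '[[[0,0,0,0,0,0,1]]]' ; python3 - <<'E'
from h import *
c=cap('scene');s,p,r=state();C=np.array([597.3,-371.9,25]);print(p,r.inv().apply(C-p),s['ft_force'])
M=cv2.resize(c['image'][215:285,310:400],(720,560),interpolation=cv2.INTER_CUBIC);save('s3',M)
E
```

```text
clock: 7.55
ee_pos: [470.0, -362.5, 24.5]
tool_rot: [0.0, 0.999, -0.032, 0.0]
ft_force: [0.1, -0.2, -0.0]
finger_gap: 15.6
grasp_force: 50.0
clock: 7.65
ee_pos: [470.6, -362.3, 24.5]
tool_rot: [0.0, 1.0, -0.031, 0.001]
ft_force: [-0.5, 0.3, 0.2]
finger_gap: 15.5
grasp_force: 50.0
[ 469.3018456  -362.33547362   24.33601296] [128.34739616   1.41985629  -0.61520702] [-0.28496265  0.16913268 -1.01903597]
```

View pics/s3.png

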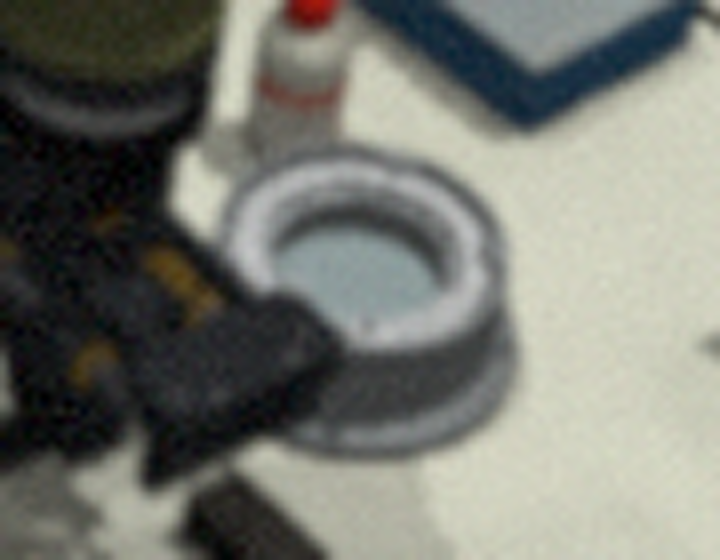

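No contact force. The gripper hides the pick at crop (260,370), and the ring is undisturbed. I'll push 2 mm deeper, then lift.

```bash
python3 -m crank '[[[0.2,0,0,0,0,0,1],[0.2,0,-0.4,0,0,0,1],[0.2,0,-0.8,0,0,0,1],[0.2,0,-1.1,0,0,0,1],[0.2,0,-1.3,0,0,0,1]]]' 55 ; python3 -m crank '[[[0,0,-0.25,0,0,0,1],[0,0,-0.5,0,0,0,1],[0,0,-0.75,0,0,0,1],[0,0,-1,0,0,0,1],[0,0,-1,0,0,0,1]]]'; python3 - <<'E'
from h import *
s,p,r=state();print(p,s['ft_force'],s['ft_torque'])
c=cap('wrist');b=cap('top');w=cloud(b);C=np.array([597.3,-371.9,0]);u=np.array([np.cos(-.066),np.sin(-.066),0]);n=np.array([-u[1],u[0],0])
q=w-C;X=q@u;Y=q@n
for nm,a in (('eye',180),('e2',236),('+y',90),('135',135),('-y',270),('+x',0),('60',60),('-60',-60)):
    x0,y0=39*np.cos(np.radians(a)),39*np.sin(np.radians(a)); m=np.hypot(X-x0,Y-y0)<5
    print(nm,m.sum(),np.round(np.percentile(w[m][:,2],[10,50,90]),1))
E
```

```text
clock: 8.2
ee_pos: [470.5, -362.8, 37.9]
tool_rot: [0.0, 0.999, -0.032, 0.0]
ft_force: [0.2, 0.3, -0.8]
finger_gap: 15.1
grasp_force: 55.0
clock: 8.7
ee_pos: [471.1, -362.7, 47.7]
tool_rot: [0.0, 0.999, -0.032, 0.0]
ft_force: [2.2, -0.3, -2.5]
finger_gap: 15.3
grasp_force: 55.0
[ 471.05831448 -362.70418481   47.69625635] [ 2.17216888 -0.30387728 -2.46956626] [-0.00796886 -0.10357442  0.00571343]
eye 15 [18.9 57.5 59.5]
e2 11 [52.9 54.6 56.8]
+y 8 [47.8 51.2 53.8]
135 14 [50.2 55.5 58.2]
-y 11 [37.2 49.  52.2]
+x 9 [42.6 44.  48.6]
60 11 [46.5 49.  50.7]
-60 12 [41.5 47.6 50.8]
```

The eye has risen to about 58 mm and the far side is still at 44 mm, so the pry is working. Now I draw it towards the slot.

```bash
python3 -m crank '[[[-0.3,0,0,0,0,0,1],[-0.6,0,0,0,0,0,1],[-0.9,0,0,0,0,0,1],[-1.2,0,0,0,0,0,1],[-1.5,0,0,0,0,0,1]]]' 55 ; python3 -m crank '[[[-0.2,0,0,0,0,0,1],[-0.4,0,0,0,0,0,1],[-0.4,0,0,0,0,0,1]]]'; python3 - <<'E'
from h import *
s,p,r=state();print(p,s['ft_force'],s['ft_torque'])
b=cap('top');w=cloud(b);C=np.array([597.3,-371.9,0]);u=np.array([np.cos(-.066),np.sin(-.066),0]);n=np.array([-u[1],u[0],0])
C=C-12*u
q=w-C;X=q@u;Y=q@n
for nm,a in (('eye',180),('e2',236),('+y',90),('135',135),('-y',270),('+x',0),('60',60),('-60',-60)):
    x0,y0=39*np.cos(np.radians(a)),39*np.sin(np.radians(a)); m=np.hypot(X-x0,Y-y0)<5
    print(nm,m.sum(),np.round(np.percentile(w[m][:,2],[10,50,90]),1))
c=cap('wrist')
save('w5',np.hstack([cv2.resize(c['image'][:140,190:370],(450,350)),cv2.resize(b['image'][150:206,340:396],(350,350),interpolation=2)]))
E
```

```text
clock: 9.3
ee_pos: [454.4, -361.7, 47.4]
tool_rot: [-0.0, 0.999, -0.032, -0.001]
ft_force: [0.0, -0.5, -1.9]
finger_gap: 15.2
grasp_force: 55.0
clock: 9.6
ee_pos: [451.1, -361.5, 47.4]
tool_rot: [-0.0, 0.999, -0.032, -0.0]
ft_force: [0.7, 0.1, -0.3]
finger_gap: 15.2
grasp_force: 55.0
[ 451.06082999 -361.46418172   47.43904727] [ 0.74262965  0.06582514 -0.30837211] [0.00250096 0.12305966 0.0374412 ]
eye 10 [46.5 57.8 58.4]
e2 12 [40.7 54.1 57.9]
+y 12 [47.1 49.5 52.1]
135 10 [11.4 52.4 55.2]
-y 16 [37.  49.5 51.1]
+x 7 [38.3 41.1 44.2]
60 10 [43.1 45.1 48. ]
-60 11 [31.  44.7 46.9]
```

View pics/w5.png

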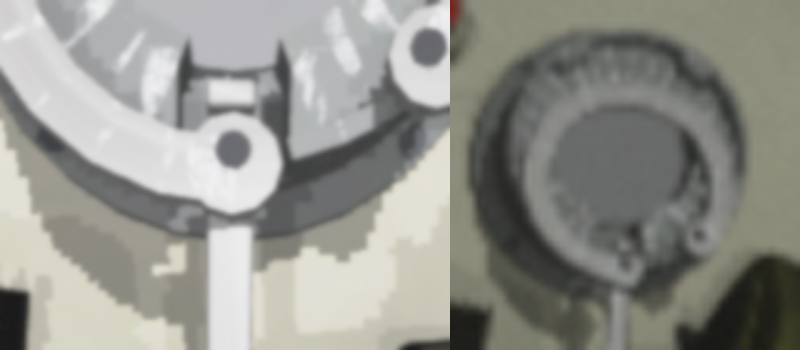

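The left panel shows the ring's end eye at (232,150), resting on the shank with the nose at (232,92) just inside it. The ring is drawn about 16 mm towards the slot and is clear of the lips. I'll lower the pick so the ring rests on rim and ledge, withdraw the pick, and lay it back where it came from.

```bash
python3 -m crank '[[[0,0,0.3,0,0,0,1],[0.1,0,0.6,0,0,0,1],[0.2,0,0.9,0,0,0,1],[0.2,0,1.2,0,0,0,1],[0.2,0,1.4,0,0,0,1]]]' ; python3 -m crank '[[[0,0,0,0,0,0,1],[-0.4,0,0,0,0,0,1],[-0.8,0,0,0,0,0,1],[-1.2,0,0,0,0,0,1],[-1.6,0,0,0,0,0,1]]]'; python3 - <<'E'
from h import *
s,p,r=state();print(p,s['ft_force'],s['ft_torque'])
b=cap('top');w=cloud(b);C=np.array([597.3,-371.9,0]);u=np.array([np.cos(-.066),np.sin(-.066),0]);n=np.array([-u[1],u[0],0])
C=C-15*u
q=w-C;X=q@u;Y=q@n
for nm,a in (('eye',180),('e2',236),('+y',90),('135',135),('-y',270),('+x',0),('60',60),('-60',-60)):
    x0,y0=39*np.cos(np.radians(a)),39*np.sin(np.radians(a)); m=np.hypot(X-x0,Y-y0)<5
    print(nm,m.sum(),np.round(np.percentile(w[m][:,2],[10,50,90]),1))
c=cap('wrist')
M=cv2.Rodrigues(c['rvec'])[0]
im=c['image'].max(2);print('wrist eye expected',px(c,[[597.3-54,-368,50]]))
E
```

```text
clock: 10.2
ee_pos: [453.7, -361.4, 33.0]
tool_rot: [-0.0, 0.999, -0.032, -0.0]
ft_force: [-0.4, -1.3, 0.5]
finger_gap: 15.8
grasp_force: 55.0
clock: 10.7
ee_pos: [437.2, -360.6, 33.6]
tool_rot: [0.0, 0.999, -0.032, -0.0]
ft_force: [-0.5, 0.6, -0.8]
finger_gap: 15.2
grasp_force: 55.0
[ 437.1505367  -360.63645059   33.59603274] [-0.45416226  0.55892387 -0.82181163] [ 0.02621967 -0.02730488  0.00700759]
eye 17 [ 7.2 54.9 59.4]
e2 13 [38.3 53.5 57. ]
+y 11 [47.3 49.8 52. ]
135 20 [ 5.9 42.7 55.8]
-y 16 [38.  47.8 53.1]
+x 10 [40.  41.6 42.7]
60 11 [42.8 44.6 48.2]
-60 16 [18.2 46.  48. ]
wrist eye expected [[283.06750495  19.33589357]]
```

```bash
python3 -m crank '[[[-1,0,0,0,0,0,1],[-2,0,0,0,0,0,1],[-3.2,0,-0.5,0,0,0,1],[-3.5,0,-3,0,0,0,1],[-3.5,-1,-6,0,0,0,1]]]' ; python3 -m crank '[[[1,-5,0,0,0,-0.06,1],[2,-10,0,0,0,-0.13,1],[3.2,-14.8,0,0,0,-0.2,1],[4.5,-19.5,0,0,0,-0.27,1],[5.5,-24,0.5,0,0,-0.32,1]]]'; python3 -m crank '[[[0,0,0,0,0,0,1]]]'; python3 - <<'E'
from h import *
s,p,r=state();print(r.inv().apply(np.array([473,-105,4.2])-p),np.degrees(np.arctan2(*r.as_matrix()[1::-1,0])))
E
```

```text
clock: 11.3
ee_pos: [400.3, -349.3, 93.5]
tool_rot: [-0.0, 0.999, -0.034, -0.002]
ft_force: [0.7, -1.1, -0.1]
finger_gap: 15.1
grasp_force: 55.0
clock: 11.8
ee_pos: [474.0, -110.7, 89.2]
tool_rot: [0.0, 0.992, 0.129, 0.001]
ft_force: [1.0, -0.3, -0.9]
finger_gap: 15.3
grasp_force: 55.0
clock: 11.9
ee_pos: [475.6, -103.9, 88.5]
tool_rot: [-0.002, 0.991, 0.134, 0.001]
ft_force: [-0.9, -0.1, 0.1]
finger_gap: 15.0
grasp_force: 55.0
[-3.10426845  0.69582917 84.31161137] 15.446759798933687
```

```bash
python3 -m crank '[[[0,0,3,0,0,0,1],[0,0,6,0,0,0,1],[0,0,7.6,0,0,0,1],[0,0,8.2,0,0,0,1],[0,0,8.4,0,0,0,1]]]' ; python3 -m crank '[[[0,0,0.1,0,0,0,1],[0,0,0.1,0,0,0,0],[0,0,0.1,0,0,0,0],[0,0,0.1,0,0,0,0],[0,0,0.1,0,0,0,0]]]' 20; python3 -m crank '[[[0,0,-2,0,0,0,0],[0,0,-6,0,0,0,0],[0,0,-10,0,0,0,0],[0,0,-15,0,0,0,0],[0,0,-20,0,0,0,0]]]'; python3 - <<'E'
from h import *
np.set_printoptions(precision=1,suppress=True)
c=cap('wrist');w=cloud(c);s,p,r=state();print(p)
a=px(c,p+r.apply([[70,0,200]]))[0];print(a)
for d in (-30,0,30,60,90,103): 
    uv=px(c,[p[0]+d*np.cos(.255),p[1]+d*np.sin(.255),10])[0].round().astype(int);print(d,uv,w[uv[1]-1:uv[1]+2,uv[0]-1:uv[0]+2,2].ravel() if 0<uv[1]<419 else '')
E
```

```text
clock: 12.4
ee_pos: [473.0, -113.0, 4.3]
tool_rot: [0.0, 0.992, 0.127, -0.001]
ft_force: [-0.5, -0.6, 0.3]
finger_gap: 14.9
grasp_force: 55.0
clock: 12.9
ee_pos: [474.0, -112.4, 3.8]
tool_rot: [0.0, 0.992, 0.128, 0.0]
ft_force: [0.2, -0.1, 0.6]
finger_gap: 43.3
grasp_force: 0.0
clock: 13.4
ee_pos: [473.0, -112.3, 205.3]
tool_rot: [-0.0, 0.992, 0.128, -0.0]
ft_force: [1.7, -0.3, -0.4]
finger_gap: 43.8
grasp_force: 0.0
[ 477.1 -112.9  212.2]
[283.8 120.6]
-30 [283 213] [14.2 13.3 13.2 13.  13.7 12.2 13.4 13.5 13.7]
0 [283 187] [13.1 12.9 13.6 12.7 13.5 13.5 12.9 12.2 14.4]
30 [283 161] [13.8 12.2 12.8 14.5 14.9 13.   nan 13.3 13. ]
60 [283 132] [10.8  9.3  8.4  8.6  9.3  8.7  7.8  8.4  7.7]
90 [283 103] [8.4 9.5 8.5 9.3 8.3 9.  8.  9.6 7.8]
103 [283  90] [-0.5 -2.  -0.5 -0.1 -0.2 -1.2 14.6 14.  13. ]
```

The pick lies flat: handle top at 13–14 mm and shank at 8–9 mm. Now I go over the cell to measure the ring.

```bash
python3 -m crank '[[[-1,4.8,-1,0,0,0,0],[-2,9.6,-2,0,0,0,0],[-3,14.4,-3,0,0,0,0],[-4,19.2,-4,0,0,0,0],[-5,24,-4,0,0,0,0]]]' ; python3 -m crank '[[[-0.2,1.8,0,0,0,0,0],[-0.2,1.8,0,0,0,0,0]]]'; python3 - <<'E'
from h import *
np.set_printoptions(precision=1,suppress=True)
c=cap('wrist');s,p,r=state();print(p,s['joint_pos'].round(2))
uv=px(c,[581,-371,48])[0];print(uv)
u0,v0=uv.round().astype(int)
cr=c['image'][max(v0-80,0):v0+80,u0-90:u0+90];print('origin',u0-90,max(v0-80,0))
save('w6',cv2.resize(cr,None,fx=4,fy=4,interpolation=2)[:600,:800])
E
```

```text
clock: 13.95
ee_pos: [486.3, -359.5, 245.0]
tool_rot: [0.001, 0.992, 0.127, 0.001]
ft_force: [0.9, -0.2, 0.2]
finger_gap: 44.4
grasp_force: 0.0
clock: 14.15
ee_pos: [487.2, -379.2, 243.0]
tool_rot: [0.001, 0.992, 0.125, -0.0]
ft_force: [-1.1, 0.9, -0.4]
finger_gap: 44.2
grasp_force: 0.0
[ 487.9 -375.9  242.9] [ 0.7  0.7 -0.2  1.6  0.2  0.9 -0.9]
[295.3 103.9]
origin 205 24
```

View pics/w6.png

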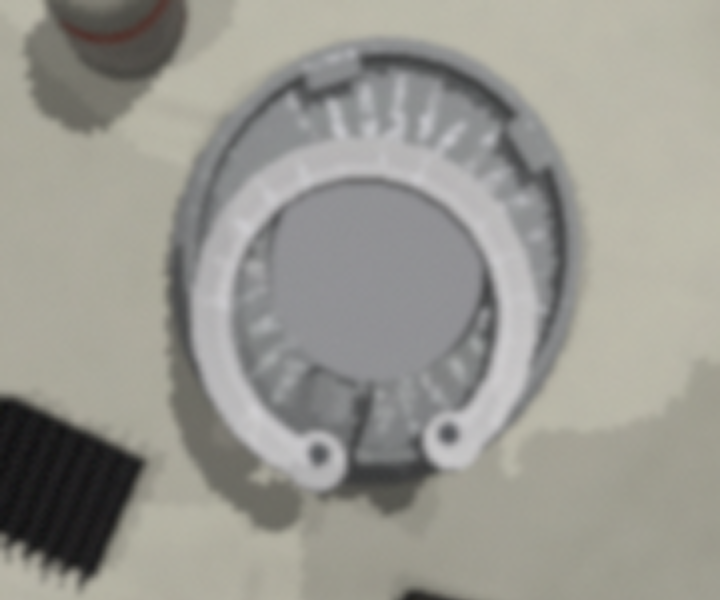

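The ring rests free on the rim and ledge, with its end eye at crop (319,455) and the other eye at (449,433). Both lips, at (330,68) and (530,140), are clear of it.

```bash
python3 - <<'E'
from h import *
np.set_printoptions(precision=2,suppress=True)
c=load('wrist');w=cloud(c);s,p,r=state()
P={}
for k,(u,v),h in (('eye',(319,455),54),('e2',(449,433),53),('left',(211,300),50),('right',(518,300),50),('far',(365,158),45),('lowleft',(250,420),52)):
    uv=np.array([205+u/4,24+v/4]); i=uv.round().astype(int); z=np.nanmedian(w[i[1]-1:i[1]+2,i[0]-1:i[0]+2,2]); P[k]=plane(c,uv,z)[0]; print(k,uv,P[k])
print(np.linalg.norm(P['eye']-P['e2']))
C=np.array([597.3,-371.9,0])
for k in P: print(k,'r from C',np.hypot(*(P[k]-C)[:2]))
E
```

```text
eye [284.75 137.75] [ 545.03 -368.69   57.13]
e2 [317.25 132.25] [ 558.92 -400.55   54.95]
left [257.75  99.  ] [ 575.69 -331.96   52.19]
right [334.5  99. ] [ 595.84 -409.44   48.36]
far [296.25  63.5 ] [ 619.42 -361.8    44.62]
lowleft [267.5 129. ] [ 549.15 -348.95   55.94]
34.81978014276578
eye r from C 52.37000364989692
e2 r from C 47.89427831897783
left r from C 45.40953968623916
right r from C 37.56500162349748
far r from C 24.315654832453067
lowleft r from C 53.33814320475786
```

```bash
python3 -m crank '[[[1.2,0.2,0,0,0,-0.14,0],[2.4,0.3,0,0,0,-0.28,0],[3.6,0.5,0,0,0,-0.42,0],[4.8,0.6,0,0,0,-0.56,0],[5.7,0.7,0,0,0,-0.7,0]]]' 40; python3 -m crank '[[[0,0,2,0,0,-0.14,0],[0,0,4,0,0,-0.28,0],[0,0,7,0,0,-0.42,0],[0,0,10,0,0,-0.54,0],[0,0,11,0,0,-0.54,0]]]'; python3 -m crank '[[[0,0,0,0,0,0,0],[0,0,0,0,0,0,0]]]'; python3 - <<'E'
from h import *
np.set_printoptions(precision=2,suppress=True)
for i in range(3):
  s,p,r=state();print(p,r.inv().apply(np.array([545,-368.7,44])-p),np.degrees(np.arctan2(*r.as_matrix()[1::-1,0])),s['joint_pos'][6]);
  if i<2: c=cap('wrist')
w=cloud(c);m=(np.hypot(w[...,0]-597,w[...,1]+372)<90)&(w[...,2]>51)&(w[...,2]<70);print(m.sum(),np.nanmin(w[m],0),np.nanmax(w[m],0))
print(px(c,[545,-368.7,55]))
g=c['image']; cv2.imwrite('/tmp/x.png',g)
E
```

```text
clock: 14.7
ee_pos: [546.7, -364.0, 243.5]
tool_rot: [-0.001, 0.886, 0.464, 0.0]
ft_force: [-0.5, 1.1, -0.3]
finger_gap: 44.0
grasp_force: 0.0
clock: 15.2
ee_pos: [543.9, -364.1, 130.5]
tool_rot: [-0.003, 0.732, 0.682, -0.0]
ft_force: [-0.4, 0.4, 0.6]
finger_gap: 44.0
grasp_force: 0.0
clock: 15.4
ee_pos: [546.7, -366.7, 134.8]
tool_rot: [0.001, 0.733, 0.68, 0.0]
ft_force: [-0.6, 0.4, -0.1]
finger_gap: 43.7
grasp_force: 0.0
[ 546.71 -366.7   134.82] [-2.09 -1.72 90.81] 85.65965692675027 0.010288291708252677
[ 546.93 -367.1   135.25] [-1.65 -2.04 91.24] 85.663796501368 0.010639832168404285
[ 546.9  -367.4   135.36] [-1.32 -2.06 91.36] 85.6640007930515 0.010923102223942462
2095 [ 535.94 -415.76   51.01] [ 651.96 -288.77   61.92]
[[278.   222.72]]
```

```bash
python3 -m crank '[[[0,-0.2,3,0,0,0,0],[0,-0.2,6,0,0,0,0],[0,-0.2,8,0,0,0,0],[0,-0.2,8.8,0,0,0,0],[0,-0.2,9,0,0,0,0]]]' 40; python3 -m crank '[[[0,0,0,0,0,0,1],[0,0,0,0,0,0,1],[0,0,0,0,0,0,1],[0,0,0,0,0,0,1],[0,0,0,0,0,0,1]]]' 40
```

```text
clock: 16.0
ee_pos: [543.9, -367.3, 43.7]
tool_rot: [0.0, 0.733, 0.68, 0.0]
ft_force: [-0.0, 0.2, 0.3]
finger_gap: 44.3
grasp_force: 0.0
clock: 16.5
ee_pos: [544.1, -367.6, 44.1]
tool_rot: [0.001, 0.733, 0.68, 0.0]
ft_force: [-0.3, 0.9, 2.2]
finger_gap: 12.5
grasp_force: 40.0
```

Gripped at a gap of 12.5 mm, at the shoulder of the eye. I'll lift and look.

```bash
python3 -m crank '[[[0,0,0,0,0,0,1],[0,-0.1,-0.5,0,0,0,1],[0,-0.2,-1.5,0,0,0,1],[0,-0.2,-3,0,0,0,1],[0,-0.2,-5,0,0,0,1]]]' 45; python3 -m crank '[[[0,0,-4,0,0,0,1],[0,0,-8,0,0,0,1],[0,0,-12,0,0,0,1],[0,0,-12,0,0,0,1]]]'; python3 - <<'E'
from h import *
np.set_printoptions(precision=1,suppress=True)
s,p,r=state();print(p,s['ft_force'])
c=cap('wrist');a=cap('scene');b=cap('top')
i=px(a,p)[0].astype(int);print(i)
save('w7',np.hstack([cv2.resize(c['image'],(400,300)),cv2.resize(a['image'][i[1]-60:i[1]+60,i[0]-80:i[0]+80],(400,300),interpolation=2)]))
E
```

```text
clock: 17.0
ee_pos: [541.0, -366.8, 94.3]
tool_rot: [-0.001, 0.733, 0.68, -0.0]
ft_force: [1.0, -0.5, -0.9]
finger_gap: 12.3
grasp_force: 45.0
clock: 17.4
ee_pos: [545.3, -368.0, 221.0]
tool_rot: [0.006, 0.733, 0.68, 0.002]
ft_force: [1.8, -0.2, -0.2]
finger_gap: 12.1
grasp_force: 45.0
[ 545.3 -368.   221. ] [ 1.8 -0.2 -0.2]
[347 203]
```

View pics/w7.png

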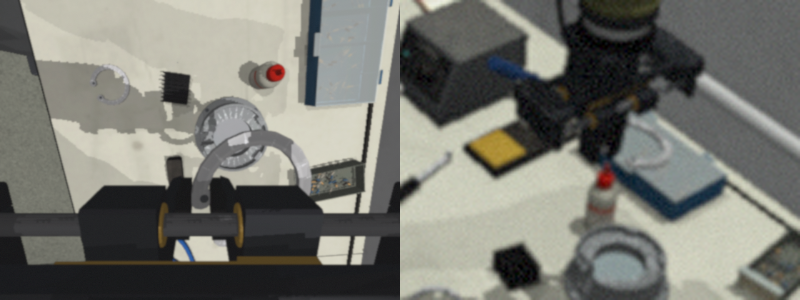

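The ring is held at its eye at left panel (203,198), and its body stretches up and to the right. The cell is empty, and the bottle, heat sink and adapter are in place. Next I measure the ring's pose in the hand and the tray.

```bash
python3 - <<'E'
from h import *
np.set_printoptions(precision=2,suppress=True)
c=load('wrist');w=cloud(c);s,p,r=state();g=c['image'].max(2).astype(int)
m=(w[...,2]>190)&(w[...,2]<290)&(g>90)
m=m.astype(np.uint8);n,l,st,ce=cv2.connectedComponentsWithStats(m)
for k in range(1,n):
    if st[k,4]>400:
        q=w[l==k];ctr=q.mean(0);U,S,V=np.linalg.svd(q-ctr,full_matrices=False);nn=V[2]*np.sign(V[2][2])
        print(st[k],'ctr tool',r.inv().apply(ctr-p),'ctr w',ctr,'normal tool',r.inv().apply(nn),'rms',S[2]/len(q)**.5,'min',q.min(0),'max',q.max(0))
# tray in top view
b=load('top');wt=cloud(b);im=b['image']
h=cv2.cvtColor(im,cv2.COLOR_RGB2HSV);G=im.max(2)
print(im[180,160],im[180,118],im[230,150])
mt=np.zeros((420,560),np.uint8);sub=slice(138,222),slice(118,200);mt[sub]=(G[sub]<115)
n,l,st,ce=cv2.connectedComponentsWithStats(mt);k=l[180,160];mt=(l==k).astype(np.uint8);cn=max(cv2.findContours(mt,0,1)[0],key=cv2.contourArea)
print(st[k],cv2.minAreaRect(plane(b,cn[:,0],16)[:,:2].astype(np.float32)))
E
```

```text
[ 270  181  166   93 4884] ctr tool [ 26.69  42.94 -11.82] ctr w [ 585.73 -343.63  225.4 ] normal tool [ 0.01  0.2  -0.98] rms 1.0117566679043788 min [ 540.96 -381.    214.26] max [ 627.91 -326.38  235.53]
[101 104  99] [146 147 126] [148 147 130]
[ 123  143   73   76 3661] ((567.402587890625, 189.74813842773438), (154.80650329589844, 175.60580444335938), 75.35975646972656)
```

```bash
python3 -m crank '[[[3,-0.3,0,0,0,0,1],[7,-0.7,0,0,0,0,1],[11,-1,0,0,0,0,1],[15,-1.4,0,0,0,0,1],[19,-1.7,0,0,0,0,1]]]' 45; python3 -m crank '[[[4,-0.4,0,0,0,0,1],[8,-0.7,0,0,0,0,1],[12,-1,0,0,0,0,1],[16,-1.4,0,0,0,0,1],[20,-1.8,0,0,0,0,1]]]'; python3 -m crank '[[[4,-0.4,0,0,0,0,1],[8,-0.7,0,0,0,0,1],[12,-1,0,0,0,0,1],[15,-1.4,0,0,0,0,1],[16.5,-1.6,0,0,0,0,1]]]'; python3 - <<'E'
from h import *
np.set_printoptions(precision=2,suppress=True)
s,p,r=state();print(p,s['finger_gap'],r.inv().apply(np.array([537,192,12])-p))
c=cap('wrist');w=cloud(c);s,p,r=state();print(p)
g=c['image'].max(2).astype(int);m=((w[...,2]>p[2]-30)&(w[...,2]<p[2]+60)&(g>90)).astype(np.uint8);n,l,st,ce=cv2.connectedComponentsWithStats(m);k=1+st[1:,4].argmax();q=w[l==k];print(len(q),q.min(0),q.max(0))
# tray floor
m=(w[...,2]>-2)&(w[...,2]<22)&(abs(w[...,0]-570)<130)&(abs(w[...,1]-190)<130)&(g<130);q=w[m];print(m.sum(),cv2.minAreaRect(q[:,:2].astype(np.float32)))
E
```

```text
clock: 18.05
ee_pos: [537.2, -174.8, 211.9]
tool_rot: [-0.002, 0.733, 0.68, -0.001]
ft_force: [0.8, 0.4, -1.1]
finger_gap: 12.5
grasp_force: 45.0
clock: 18.55
ee_pos: [534.4, 25.6, 212.0]
tool_rot: [-0.001, 0.733, 0.68, -0.001]
ft_force: [0.5, -0.1, -0.2]
finger_gap: 12.3
grasp_force: 45.0
clock: 19.05
ee_pos: [530.6, 193.4, 212.3]
tool_rot: [-0.001, 0.732, 0.682, -0.001]
ft_force: [0.3, -0.4, -1.0]
finger_gap: 12.3
grasp_force: 45.0
[530.57 193.43 212.27] 12.266129903568665 [ -1.11   7.1  200.25]
[530.61 195.01 212.57]
4809 [529.87 180.2  204.62] [613.03 235.18 226.72]
7850 ((540.8069458007812, 177.24952697753906), (191.46095275878906, 219.09957885742188), 75.71202087402344)
```

```bash
python3 -m crank '[[[0,0.2,4,0,0,0,1],[-0.1,0.4,8.5,0,0,0,1],[-0.2,0.6,13,0,0,0,1],[-0.2,0.6,16.5,0,0,0,1],[-0.2,0.6,18,0,0,0,1]]]' 45; python3 -m crank '[[[0,0,0.6,0,0,0,1],[0,0,1.2,0,0,0,1],[0,0,1.8,0,0,0,1],[0,0,1.8,0,0,0,1]]]' 25; python3 -m crank '[[[0,0,0.2,0,0,0,1],[0,0,0.5,0,0,0,1],[0,0,0.5,0,0,0,1]]]' 12
```

```text
clock: 19.6
ee_pos: [536.1, 184.0, 29.8]
tool_rot: [-0.0, 0.734, 0.679, -0.004]
ft_force: [-0.6, 0.4, 0.1]
finger_gap: 12.0
grasp_force: 45.0
clock: 20.0
ee_pos: [538.6, 187.7, 15.9]
tool_rot: [0.0, 0.733, 0.68, 0.0]
ft_force: [-0.3, -0.9, -0.8]
finger_gap: 13.6
grasp_force: 25.0
clock: 20.3
ee_pos: [538.3, 187.7, 10.5]
tool_rot: [0.0, 0.733, 0.68, 0.0]
ft_force: [0.2, -0.5, -0.6]
finger_gap: 14.5
grasp_force: 12.0
```

```bash
python3 -m crank '[[[0,0,0.2,0,0,0,1],[0,0,0.2,0,0,0,0.5],[0,0,0.2,0,0,0,0.3],[0,0,0.2,0,0,0,0.3],[0,0,0.2,0,0,0,0.3]]]' 10; python3 -m crank '[[[0,0,-1,0,0,0,0.3],[0,0,-3,0,0,0,0.3],[0,0,-7,0,0,0,0.3],[0,0,-12,0,0,0,0.3],[0,0,-17,0,0,0,0.3]]]'; python3 -m crank '[[[-3,-2,0,0,0,0,0.3],[-6,-4,0,0,0,0,0.3],[-6,-4,0,0,0,0,0.3]]]';python3 - <<'E'
from h import *
np.set_printoptions(precision=1,suppress=True)
s,p,r=state();print(p,s['finger_gap'])
c=cap('wrist');w=cloud(c);a=cap('scene');b=cap('top');wt=cloud(b)
i=px(b,[570,190,6])[0].round().astype(int)
save('w8',np.hstack([cv2.resize(c['image'],(533,400)),cv2.resize(b['image'][95:245,100:200],(267,400),interpolation=2)]))
g=c['image'].max(2).astype(int)
m=(np.hypot(w[...,0]-573,w[...,1]-188)<60)&(g>150)&(w[...,2]<60);q=w[m];print(m.sum(),q.min(0),q.max(0),np.percentile(q[:,2],[2,25,50,75,98]))
for nm,im,P in(('handle',b,[474,-112,14]),('sink',b,0)):pass
def blob(x0,x1,y0,y1,h):
    G=b['image'].max(2);m=np.zeros((420,560),np.uint8);m[y0:y1,x0:x1]=G[y0:y1,x0:x1]<70
    cn=max(cv2.findContours(m,0,1)[0],key=cv2.contourArea);return cv2.minAreaRect(plane(b,cn[:,0],h)[:,:2].astype(np.float32))
print('sink',blob(325,350,193,218,26),'ad',blob(372,406,203,220,20))
E
```

```text
clock: 20.8
ee_pos: [538.3, 187.7, 8.5]
tool_rot: [0.0, 0.733, 0.68, 0.0]
ft_force: [0.2, 0.5, -0.0]
finger_gap: 31.0
grasp_force: 0.0
clock: 21.3
ee_pos: [537.6, 187.4, 180.6]
tool_rot: [-0.0, 0.733, 0.68, -0.0]
ft_force: [1.7, 0.3, -0.3]
finger_gap: 30.7
grasp_force: 0.0
clock: 21.6
ee_pos: [490.3, 125.3, 179.0]
tool_rot: [0.001, 0.734, 0.679, -0.003]
ft_force: [-0.4, -0.3, -0.3]
finger_gap: 30.8
grasp_force: 0.0
[490.3 125.3 179. ] 30.756423334755528
9040 [513.1 128.2   0.3] [632.9 243.9  10.2] [1.9 3.  3.7 6.2 8.4]
sink ((511.6849365234375, -289.3169250488281), (46.42558670043945, 40.60560989379883), 78.73075866699219) ad ((497.5706787109375, -435.9686279296875), (24.458581924438477, 68.35771942138672), 1.2941441535949707)
```

View pics/w8.png

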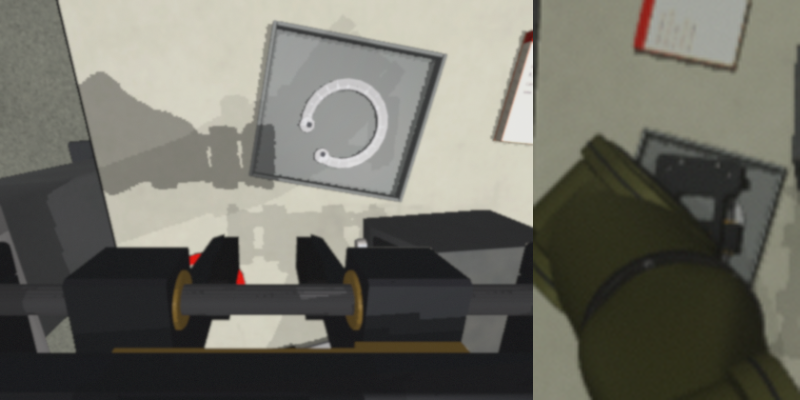

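The ring lies flat in the tray at left panel (347,123), with its top at about 8 mm and no wall under it. The pick is flat on the bench, the heat sink and adapter have not moved, and the gripper is touching nothing, so I'm handing in.

```bash
python3 -m crank '[[[0,0,0,0,0,0,0.3],[0,0,0,0,0,0,0.3],[0,0,0,0,0,0,0.3]]]'; python3 -c "
from rig import robot
print(robot.job_done())"
```

```text
clock: 22.05
ee_pos: [494.1, 131.6, 178.3]
tool_rot: [-0.0, 0.733, 0.68, 0.0]
ft_force: [-0.3, -0.2, 0.3]
finger_gap: 30.9
grasp_force: 0.0
the job is handed in; nothing more can be done
None
```

I pried the ring out with the pick and laid it flat in the tray, laid the pick flat on the bench, and left the bottle, heat sink and adapter standing; I handed the job in at about 22 s and have not seen the verdict.

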